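# Put the garment-care things back on their outlined pads

## Task

The hallway shelf has just been wiped, so put the spray bottle, the glass jar, the lint brush and the sewing tin back on the grey silicone pads, each inside the raised outline that fits its own shape and size: the bottle in the smaller round one, the jar in the larger round one, the brush in the long rectangle and the tin in the short rectangle. Each must end up upright and flat on the pad's floor, not perched on a rim; do not tip the bottle or the jar over, and set the jar down gently. Leave the dish of buttons where it is.

Things in the scene. Friction and masses are not known exactly. Their poses are not given: they have to be found in the camera images.
- bottle: Upright blue plastic spray bottle, 0.14 kg. Round body 46 mm across to 85 mm height, neck 24 mm across at 104-118 mm, white box head at 118-144 mm: 24 mm wide along own y, from 20 mm on the +x side of the bottle's axis to 32 mm on the -x side; nozzle (to 40 mm out) and trigger (24-38 mm out, down to 82 mm height) on the -x side. Origin: centre of the underside; z up.
- jar: Closed glass jar with an aluminium screw lid, standing upright. Glass body 64 mm in diameter up to 50 mm, narrowing to 52 mm at 62 mm; lid 60 mm in diameter from 72 to 90 mm height, the top at 90.6 mm. About 0.25 kg. Origin: centre of the underside; z up.
- brush: Wooden lint brush lying on its dark nap: a flat block with half-round ends, 140 mm long along its own y, 46 mm wide along its x, 20 mm high, with a straight wooden grip on top, centred, 26 mm wide (x), 86 mm long (y), from 20 to 42 mm height. About 0.11 kg. Origin: centre of the underside; z up. Its two ends are alike.
- tin: Flat closed bare-metal sewing tin, a rectangle 72 mm long along its own y, 48 mm wide along its x, 27 mm high. About 0.12 kg. Origin: centre of the underside; z up. Its two ends are alike.
- pad_small_round: Grey silicone pad fixed to the shelf, for the spray bottle: round, floor 3 mm above the shelf, raised rim 4 mm wide whose top is 7 mm above the shelf; inside the rim 64 mm in diameter. Origin: centre of the underside, on the shelf; z up.
- pad_large_round: Grey silicone pad fixed to the shelf, for the jar: round, floor 3 mm above the shelf, raised rim 4 mm wide whose top is 7 mm above the shelf; inside the rim 82 mm in diameter. Origin: centre of the underside, on the shelf; z up.
- pad_long: Grey silicone pad fixed to the shelf, for the lint brush: a long rectangle, inside the rim 158 mm along its own y and 64 mm along its x; floor 3 mm above the shelf, raised rim 4 mm wide whose top is 7 mm above the shelf. Origin: centre of the underside, on the shelf; z up.
- pad_short: Grey silicone pad fixed to the shelf, for the sewing tin: a short rectangle, inside the rim 90 mm along its own y and 66 mm along its x; floor 3 mm above the shelf, raised rim 4 mm wide whose top is 7 mm above the shelf. Origin: centre of the underside, on the shelf; z up.
- dish: White ceramic dish holding some buttons, 80 mm in diameter at the rim, 24 mm high, loose, to be left alone. It stands among the task's things. Origin: centre of the underside; z up.
There are look-alikes about, which are no part of the job. What is shaped like the pad_short but red is not meant.

How it is judged:
By the outcome, as a careful person would: the job done as asked, in the order asked, and still so for the second after the job is handed in, with the robot touching nothing.
It also fails if it takes over 128 s, if anything falls off the work surface, if the arm or the gripper's body presses on something with over 40 N, if the wrist force passes 120 N, or if a joint passes its speed limit or range.

## Robot

A 6-joint arm with a two-finger parallel gripper is mounted at the origin on the work surface. World frame = base frame: x ahead of the robot, y to its left, z up, the work surface at z = 0. Lengths are in m, angles in rad, forces in N, time in s.
With the tool pointing down it reaches from about 0.35 to 0.725 m from the base axis. Payload 6 kg.
Tool frame: the origin (TCP) lies between the finger pads; the fingertips stand 14 mm ahead of it and the grasp point (between the pads) lies 5 mm behind it (manip.tcp_to_tips is the distance from the TCP to the fingertips, in m); z points along the fingers, x is the direction in which the jaws open and shut, and the axes are right-handed (so a half turn about z gives the same grasp; the last joint's range is limited). The gripper opens to 85 mm and grips with 20 to 120 N. Pads are 22 mm wide; open, the fingers measure 114 mm over their backs; the gripper's body (76 mm by 85 mm) begins 54 mm behind the grasp point. The pads swing forward as they close: fully open they stand 13 mm farther back than shut.
Start: joints at [1.467, 0.04, 0.085, 0, -1.615, -0.334], TCP at [0.254, 0.543, 0.245] pointing down, gripper open.
Joint ranges: [-2.56, 2.56], [-1.29, 2.01], [-1.08, 1.49], [-3.29, 1.98], [-2.81, -0.18], [-2.99, 2.99]. Speed limits (rad/s): [2.57, 2.57, 3.01, 3.14, 3.14, 3.14].

## Interface

Orientations are given as a 3x3 rotation matrix whose columns are the frame's x, y, z axes.
In Python, from station import monitor, grab_frame, manip, models gives the robot as it stands. The module is installed in compiled form; this text tells all that it offers.
- The arm moves only by the tool drive_tool, never from a script. Its arguments are lists of equal length, an entry for each row: "twist": the turn, a rotation vector about the tool's x, y, z in units of 10 degrees (1.0 is 10 degrees), a list of three; "travel": the shift along the tool's x, y, z in units of 30 mm (1.0 is 30 mm), a list of three; "claw": the closure, from 0 (fully open) to 1 (shut). A call has 1 to 5 rows; each row shifts and turns the pose as measured when the row begins, along the tool's axes as they then stand; what a row does not reach is not made up. A row lasts 1/8 s, in which the tool goes at most 62.5 mm and 10.7 degrees, less where a joint would pass 70% of its speed; a pose out of reach is approached as far as the arm can. A call is refused whole if a number of a shift passes 1 or a number of a turn 1, either way. A call with a gripper value outside its range is refused whole. The fingers move at their own pace and stop on an object; the grip force is fixed at half the most. Time passes only in rows, so rows that do not move let the fingers close. It gives the time, the measured TCP pose, the force and the opening at its end, in the units of the state.
- monitor.sense(): the state, without advancing time (a new reading comes with each control period).
- grab_frame(name): name is "scene" or "side" or "wrist"; returns a dict with "pixels" (384x512x3 uint8, red, green, blue), "fx", "fy", "cx", "cy" (pixels), "world_from_camera" (4x4, takes a point from camera to world coordinates). Camera axes: x right, y down, z forward; pixel columns grow to the right and rows downward; lengths in m; the calibration is good to about 2 mm. A picture is of the moment at which its call begins. There is no depth.
- manip.hand_in(): hands the job in, once; it reports no verdict.
Trained networks look in a picture, given as the dict that the camera call returned (one of the last four; its "shot" number tells which), for a name from the list of things; names that differ only in an ending like _2 or _b are one class to them, and where a whole thing is asked for, a point or a joint stands for the part that bears it (a point fixed in the world has none). Each returns a list of dicts, best first, with "p" (0 to 1); they miss things now and then, are a little off and sometimes report something else, mostly with a low value. They report only what shows in the picture. A call takes as long as a camera call. They do not tell look-alikes from the thing itself.
- models.outline_of(picture, name): "region" (384x512 bool, what is visible of it) and "extent" ([left, top, right, bottom] in pixels, round what is visible of it).
The state is a dict: "clock": time; "q": joint angles; "dq": joint speeds; "joint_torque": joint torques, N m; "ee_pos": TCP position; "tool_rot": TCP orientation; "wrist_force": force on the tool from outside, world axes, zero at the start; "wrist_torque": the same for the moment, N m; "finger_gap": finger opening in m.
Only numpy, scipy, OpenCV 4.12 (cv2) and the standard library are available. Lean on these libraries where they do the work, as an engineer would, in place of code of your own. Each camera call takes 0.05 s, during which the arm holds its last target. There are 200 camera calls.

## Working session

There is one attempt and no reset: what is moved stays moved. The work goes in short steps, Python scripts to look and compute and a tool call to move; the robot and the scene stay as the last step left them, time stands still between calls to the robot, and variables do not carry over. Pictures are saved under pics/ and viewed, about 12 in all and at most 16, crops included, and the job is handed in when it is done.

Besides the shell and the picture viewer there is one more tool, called after "Emit:" as name(argument=value, ...) on one line, values as JSON. drive_tool: Moves the arm, as the interface text tells. Its arguments: {"type":"object","properties":{"twist":{"type":"array"},"travel":{"type":"array"},"claw":{"type":"array"}},"required":["twist","travel","claw"]}

```bash
mkdir -p pics; cat > h.py <<'E'
import numpy as np, cv2
from station import monitor, grab_frame, manip, models
def save(p,n): cv2.imwrite('pics/'+n+'.png',p['pixels'][:,:,::-1])
def back(p,uv,z):
    T=np.array(p['world_from_camera']); d=T[:3,:3]@np.array([(uv[0]-p['cx'])/p['fx'],(uv[1]-p['cy'])/p['fy'],1.])
    return T[:3,3]+d*(z-T[2,3])/d[2]
def proj(p,X):
    T=np.linalg.inv(np.array(p['world_from_camera'])); c=(T[:3,:3]@np.atleast_2d(X).T).T+T[:3,3]
    return np.c_[p['fx']*c[:,0]/c[:,2]+p['cx'],p['fy']*c[:,1]/c[:,2]+p['cy']]
def reg(p,m,z):
    "floor rect of a region warped to plane z"
    cs=max(cv2.findContours(m.astype(np.uint8),0,1)[0],key=cv2.contourArea)[:,0,:]
    P=np.array([back(p,c,z)[:2] for c in cs]).astype(np.float32)*1000
    return cv2.minAreaRect(P),cv2.minEnclosingCircle(P)
E
cat > a.py <<'E'
from h import *
import sys
np.set_printoptions(precision=3,suppress=True)
H=dict(bottle=0.0,jar=0.09,brush=0.042,tin=0.027,pad_small_round=.007,pad_large_round=.007,pad_long=.007,pad_short=.007,dish=.024)
for n in ['scene','side']:
    p=grab_frame(n); save(p,n+'0'); print(n,np.array(p['world_from_camera'])[:3,:],p['fx'])
    for k,z in H.items():
        for d in models.outline_of(p,k)[:3]:
            if d['p']<.2: continue
            r,c=reg(p,d['region'],z); print(k,round(d['p'],2),np.array(d['extent']),'rect',np.round(r[0]),np.round(r[1]),round(r[2]),'circ',np.round(c[0]),round(c[1]))
E
python3 a.py; python3 -c "
import cv2,numpy as np
cv2.imwrite('pics/both.png',cv2.resize(np.hstack([cv2.imread('pics/scene0.png'),cv2.imread('pics/side0.png')]),(800,300)))"
```

```text
scene [[-0.215  0.748 -0.628  1.197]
 [ 0.977  0.172 -0.13   0.166]
 [ 0.011 -0.641 -0.768  0.94 ]] 458.55034282174074
bottle 0.69 [242.8 142.5 264.5 195.9] rect [352. -29.] [204.  49.] 11 circ [351. -23.] 102
jar 0.92 [260.5 226.3 291.9 271.3] rect [661.  93.] [111.  60.] 7 circ [661.  97.] 56
brush 0.59 [332.4 258.7 395.4 288.5] rect [651. 291.] [ 55. 140.] 18 circ [649. 290.] 70
brush 0.52 [313.9 185.8 345.9 217.7] rect [468. 193.] [77. 74.] 46 circ [468. 192.] 40
tin 0.81 [181.9 230.2 213.  254.4] rect [640. -99.] [66. 74.] 19 circ [640. -99.] 45
pad_small_round 0.81 [391.2 211.2 419.4 233.3] rect [452. 384.] [71. 77.] 57 circ [451. 383.] 39
pad_small_round 0.71 [ 84.4 158.  148.7 182.8] rect [ 447. -387.] [ 77. 169.] 2 circ [ 447. -388.] 88
pad_large_round 0.57 [111.  215.6 143.3 246.3] rect [ 638. -282.] [90. 85.] 31 circ [ 638. -281.] 46
pad_long 0.56 [ 83.  157.  150.7 185. ] rect [ 447. -387.] [ 81. 172.] 4 circ [ 450. -388.] 89
pad_short 0.91 [157.  122.2 197.3 152.7] rect [ 292. -282.] [108.  81.] 61 circ [ 293. -283.] 63
pad_short 0.6 [162.7 160.6 212.1 193. ] rect [ 436.
[... 659 characters left out ...]
] [67. 82.] 16 circ [ 623. -108.] 48
pad_small_round 0.5 [188.4 129.  209.6 146.9] rect [448. 388.] [76. 66.] 66 circ [450. 386.] 39
pad_large_round 0.96 [350.2 240.4 385.5 271.4] rect [ 634. -282.] [92. 88.] 48 circ [ 635. -282.] 49
pad_long 0.85 [297.1 285.5 373.3 365.6] rect [ 444. -388.] [ 78. 169.] 2 circ [ 444. -388.] 90
pad_short 0.93 [229.6 293.1 264.6 337.8] rect [ 290. -280.] [106.  76.] 61 circ [ 290. -281.] 61
pad_short 0.79 [264.5 245.6 302.  280.8] rect [ 434. -192.] [105.  76.] 76 circ [ 433. -193.] 61
pad_short 0.31 [244.5 122.  276.4 146.6] rect [645. 306.] [ 70. 152.] 16 circ [646. 305.] 77
dish 0.8 [209.3 155.9 235.7 173.4] rect [451. 196.] [85. 79.] 30 circ [454. 193.] 46
```

View pics/scene0.png

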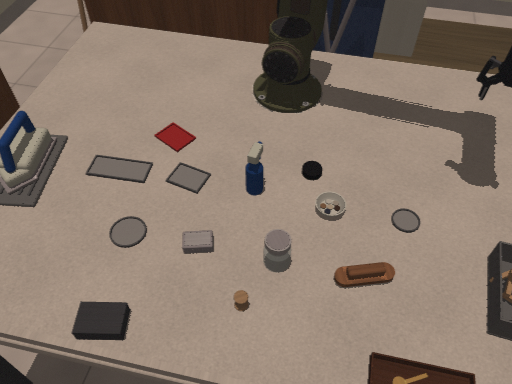

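View pics/side0.png

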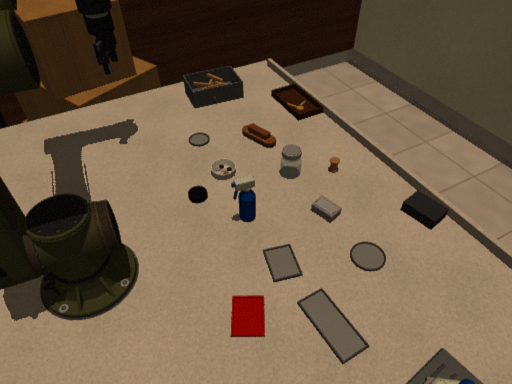

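The scene view shows:
- bottle (255,170)
- jar (278,250)
- brush (364,274)
- tin (198,241)
- pads: small round (405,220), large round (128,231), long (119,169), grey short (189,177)
- the red look-alike (175,137) and the dish (330,206), which stay untouched

The network's finds agree, and the side view matches. Next I'll fit the known shapes to the outlines.

```bash
cat > fit.py <<'E'
from h import *
from scipy.optimize import minimize
def ring(rx,z,n=32):
    t=np.linspace(0,2*np.pi,n,False); return np.c_[rx*np.cos(t),rx*np.sin(t),0*t+z]
def box(x0,x1,y0,y1,z0,z1): return np.array([[x,y,z] for x in(x0,x1) for y in(y0,y1) for z in(z0,z1)],float)
def cyl(*rz): return np.vstack([ring(r,z) for r,z in rz])
e=cyl((.023,0),(.023,.02))
S=dict(bottle=[cyl((.023,0),(.023,.085)),cyl((.023,.085),(.012,.104)),cyl((.012,.104),(.012,.118)),box(-.032,.02,-.012,.012,.118,.144),box(-.04,-.032,-.005,.005,.125,.138),box(-.038,-.024,-.005,.005,.082,.118)],
 jar=[cyl((.032,0),(.032,.05)),cyl((.032,.05),(.026,.062)),cyl((.026,.062),(.026,.072)),cyl((.03,.072),(.03,.0906))],
 brush=[np.vstack([e+[0,.047,0],e-[0,.047,0]]),box(-.013,.013,-.043,.043,.02,.042)],
 tin=[box(-.024,.024,-.036,.036,0,.027)],
 pad_small_round=[cyl((.036,0),(.036,.007))],pad_large_round=[cyl((.045,0),(.045,.007))],
 pad_long=[box(-.036,.036,-.083,.083,0,.007)],pad_short=[box(-.037,.037,-.049,.049,0,.007)],dish=[cyl((.025,0),(.04,.024))])
def render(p,k,s,z0=0,f=8):
    c,n=np.cos(s[2]),np.sin(s[2]); R=np.array([[c,-n,0],[n,c,0],[0,0,1]]); m=np.zeros((384,512),np.uint8)
    for P in S[k]:
        uv=proj(p,P@R.T+[s[0],s[1],z0])
        cv2.fillConvexPoly(m,cv2.convexHull(np.round(uv*16).astype(np.int32)),255,cv2.LINE_AA,4)
    return m/255.
def fit(k,views,s0,z0=0,yaws=None):
    best=None
    ys=yaws if yaws is not None else ([0] if 'round' in k or k in('jar','dish') else np.arange(0,2*np.pi if k=='bottle' else np.pi,np.pi/8))
    def cost(v):
        s=(v[0]/100,v[1]/100,v[2]/3 ) ; t=0
        for p,m in views:
            a=render(p,k,s,z0); t+=1-np.minimum(a,m).sum()/max(np.maximum(a,m).sum(),1)
        return t/len(views)
    for y in ys:
        v0=np.array([s0[0]*100,s0[1]*100,y*3]); 
        r=minimize(cost,v0,method='Nelder-Mead',options=dict(initial_simplex=np.vstack([v0]+[v0+d for d in np.diag([2,2,.6])]),maxiter=90))
        if best is None or r.fun<best[1]: best=(np.array([r.x[0]/100,r.x[1]/100,r.x[2]/3]),r.fun)
    return best
E
cat > b.py <<'E'
from fit import *
np.set_printoptions(precision=4,suppress=True)
G=dict(bottle=(.42,.02),jar=(.62,.08),brush=(.64,.28),tin=(.63,-.105),pad_small_round=(.45,.385),pad_large_round=(.636,-.282),pad_long=(.446,-.388),pad_short=(.435,-.193),dish=(.454,.194))
for n in ['scene','side']:
    globals()[n]=grab_frame(n)
for k,g in G.items():
    fs=[];V=[]
    for p in (scene,side):
        c=[d for d in models.outline_of(p,k) if d['p']>.15]
        c=[d for d in c if np.linalg.norm(np.argwhere(d['region']).mean(0)[::-1]-proj(p,[g[0],g[1],.02])[0])<25]
        if c: V.append((p,c[0]['region'].astype(float)))
    for W in ([V]+[[v] for v in V] if len(V)>1 else [V]):
        s,f=fit(k,W,g); print(k,len(W),s,round(np.degrees(s[2])),'miss',round(f,2))
s=monitor.sense(); print(s['ee_pos'],s['tool_rot'],s['finger_gap'],s['clock'],manip.tcp_to_tips)
E
python3 b.py
```

```text
bottle 2 [ 0.4305 -0.0096 -0.0002] 0 miss 0.14
bottle 1 [ 0.4256 -0.0107  3.1697] 182 miss 0.12
bottle 1 [ 0.4323 -0.005   0.1746] 10 miss 0.1
jar 2 [ 0.6343  0.0903 -0.0983] -6 miss 0.13
jar 1 [0.6335 0.0893 0.0673] 4 miss 0.1
jar 1 [ 0.6386  0.095  -0.0891] -5 miss 0.14
brush 2 [0.6338 0.2955 0.3242] 19 miss 0.2
brush 1 [0.6307 0.294  0.3937] 23 miss 0.16
brush 1 [0.6375 0.3017 3.3762] 193 miss 0.21
tin 2 [ 0.633  -0.1016  3.5295] 202 miss 0.18
tin 1 [ 0.6311 -0.1028  0.3901] 22 miss 0.16
tin 1 [ 0.6363 -0.099   0.1945] 11 miss 0.2
pad_small_round 1 [0.452  0.389  0.0246] 1 miss 0.16
pad_large_round 2 [ 0.6363 -0.2815  0.1705] 10 miss 0.11
pad_large_round 1 [ 0.6351 -0.2823  0.0342] 2 miss 0.13
pad_large_round 1 [ 0.6365 -0.2807  0.1012] 6 miss 0.08
pad_long 2 [ 0.4452 -0.3877  3.1906] 183 miss 0.07
pad_long 1 [ 0.4442 -0.389   3.1771] 182 miss 0.06
pad_long 1 [ 0.4456 -0.3857  3.1957] 183 miss 0.06
pad_short 2 [ 0.4343 -0.1926 -0.2287] -13 miss 0.07
pad_short 1 [ 0.434  -0.1936 -0.2171] -12 miss 0.06
pad_short 1 [ 0.4343 -0.191   2.9084] 167 miss 0.07
dish 2 [0.4516 0.1929 0.0825] 5 miss 0.15
dish 1 [0.4506 0.193  0.1814] 10 miss 0.08
dish 1 [0.4531 0.1961 0.1793] 10 miss 0.22
[0.2543 0.5434 0.2453] [[-0.4239 -0.9057 -0.    ]
 [-0.9057  0.4239 -0.0001]
 [ 0.0001 -0.     -1.    ]] 0.08522575273820181 2.0 0.014
```

Emit:
drive_tool(twist=[[0,0,0]], travel=[[0,0,0]], claw=[0])

```text
clock: 2.12
ee_pos: [0.2543, 0.5434, 0.2453]
tool_rot: [[-0.424, -0.906, 0.0], [-0.906, 0.424, -0.0], [0.0, -0.0, -1.0]]
wrist_force: [-0.1, -0.2, 0.2]
finger_gap: 0.0853
```

Emit:
drive_tool(twist=[[0,0,-0.83],[0,0,-0.83],[0,0,-0.83],[0,0,0],[0,0,0]], travel=[[0,0,0],[0,0,0],[0,0,0],[1,-0.3,0],[1,-0.3,0]], claw=[0,0,0,0,0])

```text
clock: 2.75
ee_pos: [0.2727, 0.4833, 0.244]
tool_rot: [[0.013, -1.0, -0.0], [-1.0, -0.013, -0.002], [0.002, 0.0, -1.0]]
wrist_force: [0.5, -0.1, -0.3]
finger_gap: 0.0853
```

Emit:
drive_tool(twist=[[0,0,0],[0,0,0],[0,0,0],[0,0,0],[0,0,0]], travel=[[1,-0.3,0],[1,-0.3,0],[1,-0.3,0],[1,-0.3,0],[1,-0.3,0]], claw=[0,0,0,0,0])

```text
clock: 3.38
ee_pos: [0.3208, 0.329, 0.2447]
tool_rot: [[0.014, -1.0, 0.0], [-1.0, -0.014, -0.001], [0.001, -0.0, -1.0]]
wrist_force: [0.8, -0.8, -0.7]
finger_gap: 0.0856
```

Emit:
drive_tool(twist=[[0,0,0],[0,0,0],[0,0,0],[0,0,0],[0,0,0]], travel=[[1,-0.2,0],[1,-0.2,0],[1,-0.2,0],[1,-0.2,0],[1,-0.2,0]], claw=[0,0,0,0,0])

```text
clock: 4.0
ee_pos: [0.3535, 0.1743, 0.2458]
tool_rot: [[0.015, -1.0, 0.002], [-1.0, -0.015, 0.002], [-0.002, -0.002, -1.0]]
wrist_force: [0.3, -0.1, 0.2]
finger_gap: 0.0854
```

Emit:
drive_tool(twist=[[0,0,0],[0,0,0],[0,0,0],[0,0,0],[0,0,0]], travel=[[1,-0.3,0],[1,-0.3,0],[1,-0.3,0],[1,-0.3,0],[0.8,-0.2,0]], claw=[0,0,0,0,0])

```text
clock: 4.62
ee_pos: [0.3984, 0.0258, 0.2469]
tool_rot: [[0.016, -1.0, 0.006], [-1.0, -0.016, 0.005], [-0.005, -0.006, -1.0]]
wrist_force: [0.6, -0.3, -1.0]
finger_gap: 0.0855
```

```bash
cat > w.py <<'E'
from fit import *
import sys
np.set_printoptions(precision=4,suppress=True)
def look(k,g,name,yaws=None,z0=0):
    p=grab_frame('wrist'); im=p['pixels'][:,:,::-1].copy()
    for d in models.outline_of(p,k)[:3]:
        if d['p']<.15: continue
        try:
            s,f=fit(k,[(p,d['region'].astype(float))],g,z0,yaws); print(k,round(d['p'],2),d['extent'],s,round(np.degrees(s[2]),1),'miss',round(f,2))
            if d['p']>.3: cv2.drawContours(im,cv2.findContours((render(p,k,s,z0)>.5).astype(np.uint8),0,1)[0],-1,(0,255,255),1)
        except Exception as e: print(k,e)
    cv2.imwrite('pics/'+name+'.png',im); st=monitor.sense(); print('tcp',st['ee_pos'],'tool x',st['tool_rot'][0][0],st['tool_rot'][1][0],'clock',st['clock'],'cam',np.array(p['world_from_camera'])[:3,3])
if __name__=='__main__':
    k,x,y,n=sys.argv[1:5]; look(k,(float(x),float(y)),n,[float(a) for a in sys.argv[6:]] or None,float(sys.argv[5]) if len(sys.argv)>5 else 0)
E
python3 w.py bottle .43 -.009 w1
```

```text
bottle 0.94 [266.6, 111.1, 325.7, 204.4] [ 0.4317 -0.0103 -0.1209] -6.9 miss 0.09
tcp [0.3984 0.0253 0.2469] tool x 0.013322647555584157 -0.9999016060999045 clock 4.725 cam [0.4625 0.0253 0.3754]
```

View pics/w1.png

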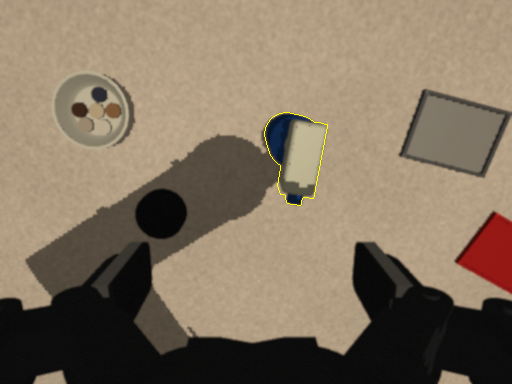

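The wrist view confirms the bottle: head from (312,122) to nozzle (294,200). The fit gives (0.432, -0.010) with yaw -7°.

Emit:
drive_tool(twist=[[0,0,0],[0,0,0.63],[0,0,0],[0,0,0],[0,0,0]], travel=[[1,-1,0],[0.18,-0.1,0],[0,0,1],[0,0,1],[0,0,0]], claw=[0,0,0,0,0])

```text
clock: 5.35
ee_pos: [0.4334, -0.0078, 0.1865]
tool_rot: [[-0.099, -0.995, 0.008], [-0.995, 0.099, 0.006], [-0.007, -0.007, -1.0]]
wrist_force: [-0.9, -0.4, 0.5]
finger_gap: 0.0854
```

Emit:
drive_tool(twist=[[0,0,0],[0,0,0],[0,0,0],[0,0,0],[0,0,0]], travel=[[0.07,0.1,1],[0,0,1],[0,0,0.1],[0,0,0],[0,0,0]], claw=[0,0,0,1,1])

```text
clock: 5.98
ee_pos: [0.434, -0.0072, 0.131]
tool_rot: [[-0.097, -0.995, 0.019], [-0.995, 0.097, 0.008], [-0.01, -0.018, -1.0]]
wrist_force: [0.4, -1.4, 0.3]
finger_gap: 0.0515
```

Emit:
drive_tool(twist=[[0,0,0],[0,0,0],[0,0,0],[0,0,0]], travel=[[0,0,0],[0,0,0],[0,0,0],[0,0,0]], claw=[1,1,1,1])

```text
clock: 6.48
ee_pos: [0.4345, -0.0069, 0.1326]
tool_rot: [[-0.097, -0.995, 0.021], [-0.995, 0.097, 0.009], [-0.011, -0.02, -1.0]]
wrist_force: [-0.2, 0.3, -0.8]
finger_gap: 0.0229
```

Emit:
drive_tool(twist=[[0,0,0],[0,0,0],[0,0,0],[0,0,0],[0,0,0]], travel=[[0,0,-1],[0,0,-1],[-1,0.06,0],[-1,0.06,0],[-1,0.06,0]], claw=[1,1,1,1,1])

```text
clock: 7.1
ee_pos: [0.4362, 0.0833, 0.1944]
tool_rot: [[-0.101, -0.995, 0.019], [-0.995, 0.101, 0.008], [-0.01, -0.018, -1.0]]
wrist_force: [-0.4, 0.9, -0.8]
finger_gap: 0.0228
```

Emit:
drive_tool(twist=[[0,0,0],[0,0,0],[0,0,0],[0,0,0],[0,0,0]], travel=[[-1,0.06,0],[-1,0.06,0],[-1,0.06,0],[-1,0.06,0],[-1,0.06,0]], claw=[1,1,1,1,1])

```text
clock: 7.72
ee_pos: [0.4417, 0.2384, 0.1949]
tool_rot: [[-0.101, -0.995, 0.017], [-0.995, 0.101, 0.008], [-0.009, -0.017, -1.0]]
wrist_force: [0.7, 0.2, -1.3]
finger_gap: 0.0232
```

```bash
python3 w.py pad_small_round .451 .387 w2
```

```text
pad_small_round 0.59 [65.0, 145.7, 138.7, 217.1] [0.4502 0.3851 0.0947] 5.4 miss 0.05
tcp [0.4415 0.2394 0.1941] tool x -0.09876853564020543 -0.9950721400147451 clock 7.825 cam [0.504 0.23  0.324]
```

View pics/w2.png

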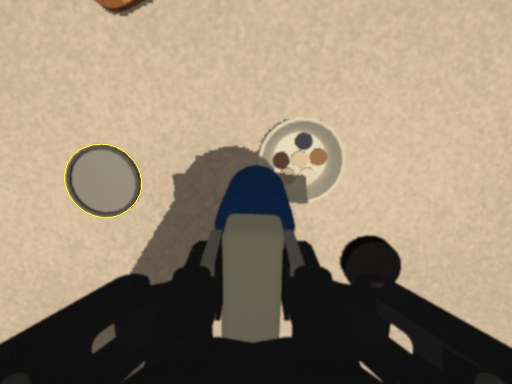

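Emit:
drive_tool(twist=[[0,0,0],[0,0,0],[0,0,0],[0,0,0],[0,0,0]], travel=[[-1,0.02,0],[-1,0.02,0],[-1,0.02,0],[-1,0.02,0],[-0.85,0.02,0]], claw=[1,1,1,1,1])

```text
clock: 8.45
ee_pos: [0.4535, 0.3857, 0.1946]
tool_rot: [[-0.101, -0.995, 0.016], [-0.995, 0.101, 0.005], [-0.007, -0.015, -1.0]]
wrist_force: [0.1, -1.0, -1.3]
finger_gap: 0.0232
```

Emit:
drive_tool(twist=[[0,0,0],[0,0,0]], travel=[[0,0,0.5],[0,0,0.5]], claw=[1,1])

```text
clock: 8.7
ee_pos: [0.4541, 0.3861, 0.163]
tool_rot: [[-0.1, -0.995, 0.015], [-0.995, 0.1, 0.005], [-0.006, -0.015, -1.0]]
wrist_force: [-0.4, 0.4, -2.4]
finger_gap: 0.0233
```

```bash
cat > c.py <<'E'
from fit import *
p=grab_frame('side');q=grab_frame('scene')
A=p['pixels'][90:230,130:320,::-1];B=q['pixels'][140:280,310:500,::-1]
cv2.imwrite('pics/c1.png',cv2.resize(np.hstack([A,B]),None,fx=2.1,fy=2.1,interpolation=2))
E
python3 c.py
```

```text
(no output)
```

View pics/c1.png

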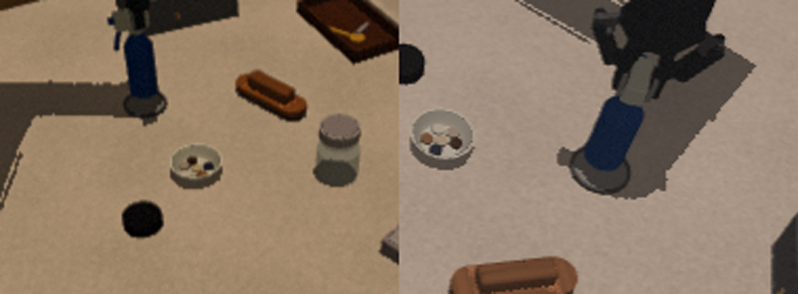

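The bottle hangs just above the small round pad, centred in both views (side (145,95), scene (605,165) in the crop). I'll lower it now.

Emit:
drive_tool(twist=[[0,0,0],[0,0,0],[0,0,0]], travel=[[0,0,0.5],[0,0,0.3],[0,0,0.07]], claw=[1,1,1])

```text
clock: 9.18
ee_pos: [0.4547, 0.3844, 0.1356]
tool_rot: [[-0.101, -0.995, 0.015], [-0.995, 0.102, 0.004], [-0.005, -0.015, -1.0]]
wrist_force: [-1.7, -0.5, 8.6]
finger_gap: 0.0229
```

Emit:
drive_tool(twist=[[0,0,0],[0,0,0],[0,0,0],[0,0,0],[0,0,0]], travel=[[0,0,0],[0,0,0],[0,0,0],[0,0,-0.5],[0,0,-1]], claw=[0.7,0.4,0,0,0])

```text
clock: 9.8
ee_pos: [0.4537, 0.3837, 0.1815]
tool_rot: [[-0.101, -0.995, 0.014], [-0.995, 0.101, 0.002], [-0.003, -0.014, -1.0]]
wrist_force: [0.5, -0.2, 0.1]
finger_gap: 0.0854
```

Emit:
drive_tool(twist=[[0,0,0],[0,0,0],[0,0,0],[0,0,0],[0,0,0]], travel=[[0,0,-1],[0.3,0,-1],[1,-0.9,0],[1,-0.9,0],[1,-0.9,0]], claw=[0,0,0,0,0])

```text
clock: 10.42
ee_pos: [0.5252, 0.277, 0.2549]
tool_rot: [[-0.096, -0.995, 0.024], [-0.995, 0.096, 0.01], [-0.012, -0.023, -1.0]]
wrist_force: [-0.2, 0.5, -0.6]
finger_gap: 0.0854
```

```bash
cat > chk.py <<'E'
from fit import *
import sys
k,x,y=sys.argv[1],float(sys.argv[2]),float(sys.argv[3]); z0=float(sys.argv[4])
ps=[grab_frame(n) for n in('scene','side')]; V=[]
for p in ps:
    c=[d for d in models.outline_of(p,k) if np.linalg.norm(np.argwhere(d['region']).mean(0)[::-1]-proj(p,[x,y,.04])[0])<30]
    if c: V.append((p,c[0]['region'].astype(float)))
for W in [V]+[[v] for v in V]:
    s,f=fit(k,W,(x,y),z0); print(k,np.round(s,4),round(np.degrees(s[2])),round(f,2))
E
python3 chk.py bottle .45 .385 .003
```

```text
bottle [0.4502 0.3814 6.0951] 349 0.19
bottle [0.4488 0.3818 6.1099] 350 0.08
bottle [0.451  0.3932 0.704 ] 40 0.24
```

Emit:
drive_tool(twist=[[-0.13,0.07,0],[0,0,0],[0,0,0],[0,0,0],[0,0,0]], travel=[[1,-0.4,0],[1,-0.4,0],[1,-0.4,0],[1,-0.4,0],[1,-0.4,0]], claw=[0,0,0,0,0])

```text
clock: 11.25
ee_pos: [0.5693, 0.1245, 0.2562]
tool_rot: [[-0.088, -0.996, -0.0], [-0.996, 0.088, 0.001], [-0.001, 0.001, -1.0]]
wrist_force: [0.5, 0.2, -0.9]
finger_gap: 0.0854
```

```bash
python3 w.py jar .634 .090 w3 0 0
```

```text
jar 0.72 [250.5, 54.9, 321.8, 132.9] [0.6359 0.0898 0.1245] 7.1 miss 0.05
tcp [0.5697 0.1231 0.2564] tool x -0.09131563652134202 -0.995821851862925 clock 11.35 cam [0.634  0.1178 0.3842]
```

View pics/w3.png

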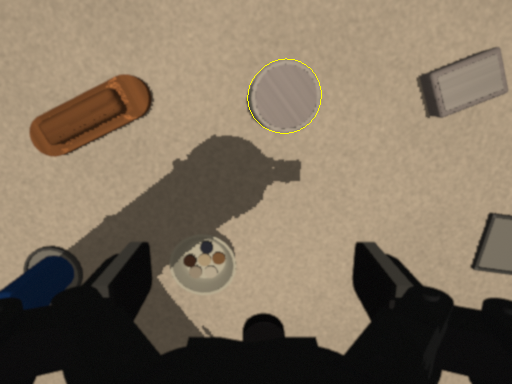

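Emit:
drive_tool(twist=[[0,0,0],[0,0,0],[0,0,0],[0,0,0],[0,0,0]], travel=[[0.45,-1,0],[0.45,-1,0],[0,-0.29,0],[0,0,1],[0,0,1]], claw=[0,0,0,0,0])

```text
clock: 11.98
ee_pos: [0.6376, 0.0962, 0.2]
tool_rot: [[-0.085, -0.996, 0.007], [-0.996, 0.085, 0.004], [-0.005, -0.006, -1.0]]
wrist_force: [0.1, 0.8, 0.1]
finger_gap: 0.0855
```

Emit:
drive_tool(twist=[[0,0,0]], travel=[[0,0,1]], claw=[0])

```text
clock: 12.1
ee_pos: [0.6375, 0.098, 0.1696]
tool_rot: [[-0.084, -0.996, 0.007], [-0.996, 0.084, 0.005], [-0.005, -0.007, -1.0]]
wrist_force: [-0.1, 0.0, -0.2]
finger_gap: 0.0856
```

Emit:
drive_tool(twist=[[-0.03,0.03,0],[0,0,0],[0,0,0]], travel=[[0.27,0.03,0],[0.03,0,1],[0,0,0]], claw=[0,0,0])

```text
clock: 12.48
ee_pos: [0.6346, 0.091, 0.1404]
tool_rot: [[-0.081, -0.997, 0.0], [-0.997, 0.081, -0.002], [0.001, -0.0, -1.0]]
wrist_force: [0.0, -0.1, 0.6]
finger_gap: 0.0854
```

Emit:
drive_tool(twist=[[0,0,0],[0,0,0],[0,0,0],[0,0,0],[0,0,0]], travel=[[0,0,1],[0,-0.05,1],[0,0,0.3],[0,0,0],[0,0,0]], claw=[0,0,0,1,1])

```text
clock: 13.1
ee_pos: [0.6424, 0.0926, 0.0858]
tool_rot: [[-0.078, -0.997, 0.019], [-0.997, 0.078, 0.0], [-0.002, -0.019, -1.0]]
wrist_force: [-0.0, -0.9, -1.7]
finger_gap: 0.0582
```

Emit:
drive_tool(twist=[[0,0,0],[0,0,0]], travel=[[0,0,0],[0,0,0]], claw=[1,1])

```text
clock: 13.35
ee_pos: [0.6425, 0.0929, 0.0868]
tool_rot: [[-0.078, -0.997, 0.019], [-0.997, 0.078, 0.002], [-0.003, -0.019, -1.0]]
wrist_force: [0.7, 0.5, -3.0]
finger_gap: 0.0577
```

The grip is too high on the lid because of lag. I'll open, correct and re-grip.

Emit:
drive_tool(twist=[[0,0,0],[0,0,0],[0,0,0],[-0.11,0,0],[0,0,0]], travel=[[0,0,0],[0,0,0],[0,0,0],[0.1,0.2,0.2],[0,0,0.3]], claw=[0.3,0,0,0,0])

```text
clock: 13.98
ee_pos: [0.6369, 0.0905, 0.0727]
tool_rot: [[-0.078, -0.997, 0.002], [-0.997, 0.078, 0.004], [-0.004, -0.002, -1.0]]
wrist_force: [-0.3, -0.3, -0.5]
finger_gap: 0.0854
```

Emit:
drive_tool(twist=[[0,0,0],[0,0,0],[0,0,0],[0,0,0],[0,0,0]], travel=[[0,0,0.15],[0,0,0],[0,0,0],[0,0,0],[0,0,0]], claw=[0,1,1,1,1])

```text
clock: 14.6
ee_pos: [0.6365, 0.0903, 0.0667]
tool_rot: [[-0.078, -0.997, 0.001], [-0.997, 0.078, 0.003], [-0.003, -0.0, -1.0]]
wrist_force: [0.4, 0.1, -0.4]
finger_gap: 0.0587
```

Emit:
drive_tool(twist=[[0,0,0],[0,0,0],[0,0,0],[0,0,0],[0,0,0]], travel=[[0,0,-0.6],[0,0,-1],[0,0,-0.8],[0.7,-0.06,0],[1,-0.08,0]], claw=[1,1,1,1,1])

```text
clock: 15.22
ee_pos: [0.6359, 0.0385, 0.1425]
tool_rot: [[-0.075, -0.997, -0.001], [-0.997, 0.075, 0.003], [-0.003, 0.002, -1.0]]
wrist_force: [-0.1, -0.1, -3.4]
finger_gap: 0.0587
```

Emit:
drive_tool(twist=[[0,0,0],[0,0,0],[0,0,0],[0,0,0],[0,0,0]], travel=[[1,-0.08,0],[1,-0.08,0],[1,-0.08,0],[1,-0.08,0],[0.7,-0.06,0]], claw=[1,1,1,1,1])

```text
clock: 15.85
ee_pos: [0.6334, -0.1119, 0.14]
tool_rot: [[-0.078, -0.997, -0.007], [-0.997, 0.078, 0.004], [-0.003, 0.007, -1.0]]
wrist_force: [-0.8, 0.5, -2.4]
finger_gap: 0.0584
```

```bash
python3 w.py pad_large_round .636 -.281 w4 0 0
```

```text
pad_large_round 0.63 [409.0, 103.6, 511.4, 219.2] [ 0.6367 -0.2839  0.2744] 15.7 miss 0.02
tcp [ 0.6335 -0.1125  0.1399] tool x -0.07939063014558949 -0.9968397061656126 clock 15.95 cam [ 0.6989 -0.1183  0.2676]
```

View pics/w4.png

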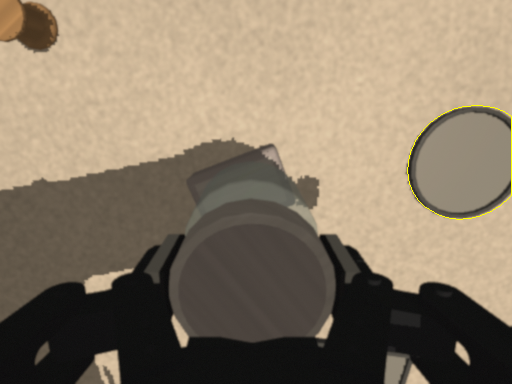

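Jar held upright, hanging clear above the tin. The pad fit gives (0.6365, -0.283).

Emit:
drive_tool(twist=[[0,0,0],[0,0,0],[0,0,0],[0,0,0],[0,0,0]], travel=[[0.8,-0.1,0],[1,-0.1,0],[1,-0.1,0],[1,-0.1,0],[1,-0.1,0]], claw=[1,1,1,1,1])

```text
clock: 16.58
ee_pos: [0.6374, -0.2576, 0.1382]
tool_rot: [[-0.074, -0.997, -0.008], [-0.997, 0.074, 0.006], [-0.005, 0.008, -1.0]]
wrist_force: [0.4, 0.1, -2.2]
finger_gap: 0.0587
```

Emit:
drive_tool(twist=[[0,0,0],[0,0,0],[0,0,0]], travel=[[0.7,-0.05,0],[0.05,0,0],[0,0,0]], claw=[1,1,1])

```text
clock: 16.95
ee_pos: [0.6369, -0.2815, 0.1369]
tool_rot: [[-0.075, -0.997, -0.01], [-0.997, 0.075, 0.007], [-0.006, 0.01, -1.0]]
wrist_force: [0.0, 0.1, -3.2]
finger_gap: 0.0586
```

Emit:
drive_tool(twist=[[0.06,0.03,0],[0,0,0],[0,0,0],[0,0,0]], travel=[[0.03,0,0.6],[0,0,0.6],[0,0,0.5],[0,0,0.2]], claw=[1,1,1,1])

```text
clock: 17.45
ee_pos: [0.6377, -0.2795, 0.0784]
tool_rot: [[-0.072, -0.997, 0.002], [-0.997, 0.072, 0.001], [-0.001, -0.002, -1.0]]
wrist_force: [-0.7, -0.3, -2.3]
finger_gap: 0.0587
```

Emit:
drive_tool(twist=[[0,0,0],[0,0,0],[0,0,0]], travel=[[0.1,0,0.12],[0,0,0.1],[0,0,0.06]], claw=[1,1,1])

```text
clock: 17.82
ee_pos: [0.638, -0.2829, 0.0701]
tool_rot: [[-0.072, -0.997, 0.002], [-0.997, 0.072, 0.0], [-0.0, -0.002, -1.0]]
wrist_force: [0.6, 0.0, -1.7]
finger_gap: 0.0584
```

Emit:
drive_tool(twist=[[0,0,0],[0,0,0]], travel=[[0,0,0.04],[0,0,0.03]], claw=[1,1])

```text
clock: 18.08
ee_pos: [0.6386, -0.283, 0.0697]
tool_rot: [[-0.072, -0.997, 0.004], [-0.997, 0.072, -0.0], [0.0, -0.004, -1.0]]
wrist_force: [-0.7, 2.0, 1.9]
finger_gap: 0.0587
```

Emit:
drive_tool(twist=[[0,0,0],[0,0,0],[0,0,0],[0,0,0],[0,0,0]], travel=[[0,0,0],[0,0,0],[0,0,0],[0,0,-0.5],[0,0,-1]], claw=[0.2,0,0,0,0])

```text
clock: 18.7
ee_pos: [0.6378, -0.2831, 0.1153]
tool_rot: [[-0.072, -0.997, 0.002], [-0.997, 0.072, -0.001], [0.001, -0.002, -1.0]]
wrist_force: [-0.3, -0.4, 1.1]
finger_gap: 0.0857
```

Emit:
drive_tool(twist=[[0,0,0],[0,0,0],[0,0,0],[0,0,0],[0,0,0]], travel=[[0,0,-1],[0,0,-1],[-0.5,0,-1],[-1,0.2,-0.5],[-1,0.2,0]], claw=[0,0,0,0,0])

```text
clock: 19.32
ee_pos: [0.6315, -0.2087, 0.2337]
tool_rot: [[-0.075, -0.997, 0.013], [-0.997, 0.075, -0.005], [0.004, -0.013, -1.0]]
wrist_force: [0.0, -0.1, -0.8]
finger_gap: 0.0852
```

```bash
python3 chk.py jar .637 -.283 .003; python3 w.py jar .637 -.283 w5 .003 0
```

```text
jar [ 0.6382 -0.2835  0.2997] 17 0.11
jar [ 0.6382 -0.2835  0.2997] 17 0.11
jar 0.89 [291.6, 122.1, 377.4, 203.9] [ 0.6398 -0.282   0.0256] 1.5 miss 0.05
jar 0.15 [342.2, 276.0, 485.1, 342.2] [ 0.637 -0.283  0.   ] 0.0 miss 1.0
tcp [ 0.631  -0.2096  0.2305] tool x -0.07522822771355739 -0.9971606459000013 clock 19.625 cam [ 0.6946 -0.2139  0.3603]
```

View pics/w5.png

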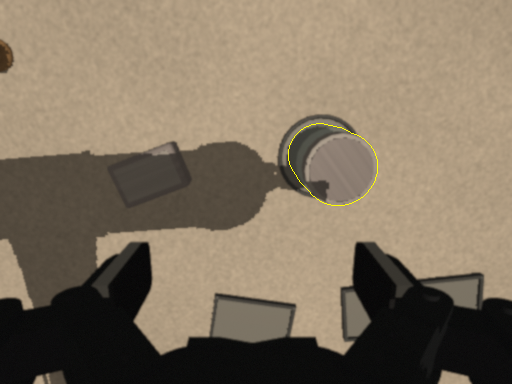

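Jar upright inside the large round pad. Now the brush: turn the tool, then cross over.

Emit:
drive_tool(twist=[[-0.07,-0.02,0],[0,0,1],[0,0,1],[0,0,1],[0,0,1]], travel=[[-1,0,0],[-1,0.3,0],[0,0,0],[0,0,0],[0,0,0]], claw=[0,0,0,0,0])

```text
clock: 20.25
ee_pos: [0.626, -0.1522, 0.2284]
tool_rot: [[-0.718, -0.696, -0.008], [-0.696, 0.718, -0.001], [0.006, 0.005, -1.0]]
wrist_force: [-0.1, -0.4, 0.5]
finger_gap: 0.0849
```

Emit:
drive_tool(twist=[[0,0,1],[0,0,1],[0,0,0.6],[0,0,0],[0,0,0]], travel=[[0,0,0],[0,0,0],[0,0,0],[-0.34,1,0],[-0.34,1,0]], claw=[0,0,0,0,0])

```text
clock: 20.88
ee_pos: [0.6278, -0.0947, 0.2261]
tool_rot: [[-0.959, -0.284, -0.013], [-0.284, 0.959, -0.002], [0.013, 0.002, -1.0]]
wrist_force: [0.4, -0.6, 0.1]
finger_gap: 0.0857
```

Emit:
drive_tool(twist=[[0,0,0],[0,0,0],[0,0,0],[0,0,0],[0,0,0]], travel=[[-0.34,1,0],[-0.34,1,0],[-0.34,1,0],[-0.34,1,0],[-0.34,1,0]], claw=[0,0,0,0,0])

```text
clock: 21.5
ee_pos: [0.6353, 0.0633, 0.2239]
tool_rot: [[-0.961, -0.277, -0.017], [-0.277, 0.961, -0.004], [0.017, 0.001, -1.0]]
wrist_force: [0.3, -0.1, 0.2]
finger_gap: 0.0852
```

Emit:
drive_tool(twist=[[0,-0.1,0],[0,0,0],[0,0,0],[0,0,0],[0,0,0]], travel=[[-0.22,1,0],[-0.22,1,0],[-0.22,1,0],[-0.22,1,0],[-0.22,1,0]], claw=[0,0,0,0,0])

```text
clock: 22.12
ee_pos: [0.6274, 0.217, 0.2218]
tool_rot: [[-0.963, -0.271, -0.003], [-0.271, 0.963, -0.002], [0.003, -0.001, -1.0]]
wrist_force: [0.1, 0.2, 0.0]
finger_gap: 0.0854
```

Emit:
drive_tool(twist=[[0,0,0],[0,0,0],[0,0,0],[0,0,0]], travel=[[-0.22,1,0],[-0.22,1,0],[-0.22,1,0],[-0.22,0.7,0]], claw=[0,0,0,0])

```text
clock: 22.62
ee_pos: [0.6248, 0.3316, 0.2195]
tool_rot: [[-0.964, -0.267, -0.005], [-0.267, 0.964, -0.005], [0.006, -0.003, -1.0]]
wrist_force: [0.6, -0.6, -0.7]
finger_gap: 0.0852
```

```bash
python3 w.py brush .634 .295 w6 0 .3 .5
```

```text
brush 0.76 [220.0, 49.2, 276.5, 199.1] [0.6353 0.2925 0.3457] 19.8 miss 0.03
tcp [0.6246 0.3323 0.2185] tool x -0.9633793372221946 -0.2680509591235478 clock 22.725 cam [0.6425 0.2686 0.3478]
```

View pics/w6.png

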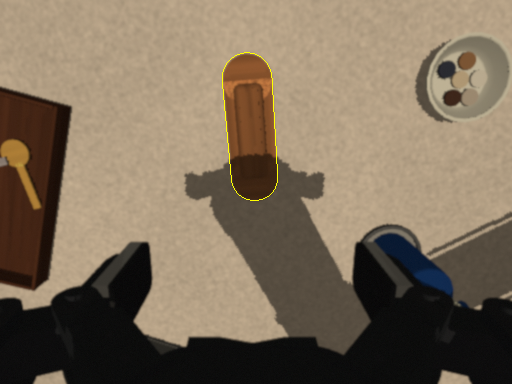

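Emit:
drive_tool(twist=[[0,-0.02,0],[0,0,-0.42],[0,0,0],[0,0,0],[0,0,0]], travel=[[0,-0.7,0],[0,-0.67,0],[0,0,1],[0,0,1],[0,0,1]], claw=[0,0,0,0,0])

```text
clock: 23.35
ee_pos: [0.6404, 0.2815, 0.1304]
tool_rot: [[-0.943, -0.333, 0.004], [-0.333, 0.943, -0.003], [-0.003, -0.004, -1.0]]
wrist_force: [0.5, -0.7, -0.1]
finger_gap: 0.0851
```

Emit:
drive_tool(twist=[[0,0,0]], travel=[[0,0,0]], claw=[0])

```text
clock: 23.48
ee_pos: [0.6397, 0.2787, 0.1274]
tool_rot: [[-0.944, -0.331, -0.001], [-0.331, 0.944, -0.006], [0.003, -0.006, -1.0]]
wrist_force: [0.7, -0.6, -0.6]
finger_gap: 0.0856
```

Emit:
drive_tool(twist=[[0,0,0],[0,0,0],[0,0,0],[0,0,0],[0,0,0]], travel=[[0,0.45,0.3],[0,0,0.7],[0,0,0.7],[0,0,0.5],[0,0,0]], claw=[0,0,0,0,0])

```text
clock: 24.1
ee_pos: [0.6368, 0.2913, 0.0615]
tool_rot: [[-0.944, -0.331, 0.004], [-0.331, 0.944, -0.004], [-0.003, -0.005, -1.0]]
wrist_force: [1.1, -0.2, 0.4]
finger_gap: 0.0857
```

Emit:
drive_tool(twist=[[0,0,0],[0,0,0],[0,0,0],[0,0,0]], travel=[[0.05,0,0.4],[0,0.03,0.3],[0,0,0.1],[0,0,0]], claw=[0,0,0,0])

```text
clock: 24.6
ee_pos: [0.6359, 0.2921, 0.0375]
tool_rot: [[-0.944, -0.331, 0.006], [-0.331, 0.944, -0.003], [-0.005, -0.004, -1.0]]
wrist_force: [-0.3, -0.6, -0.3]
finger_gap: 0.0855
```

Emit:
drive_tool(twist=[[0,0,0],[0,0,0],[0,0,0],[0,0,0],[0,0,0]], travel=[[0,0,0],[0,0,0],[0,0,0],[0,0,0],[0,0,0]], claw=[0.5,0.8,1,1,1])

```text
clock: 25.22
ee_pos: [0.6365, 0.2925, 0.0391]
tool_rot: [[-0.944, -0.331, 0.008], [-0.331, 0.944, -0.001], [-0.007, -0.004, -1.0]]
wrist_force: [-0.0, 0.2, -1.0]
finger_gap: 0.0245
```

Emit:
drive_tool(twist=[[0,0,0],[0,0,0],[0,0,0]], travel=[[0,0,0],[0,0,0],[0,0,0]], claw=[1,1,1])

```text
clock: 25.6
ee_pos: [0.6365, 0.2925, 0.0391]
tool_rot: [[-0.944, -0.331, 0.008], [-0.331, 0.944, -0.001], [-0.007, -0.004, -1.0]]
wrist_force: [0.1, 0.6, 1.3]
finger_gap: 0.0242
```

Emit:
drive_tool(twist=[[0,0,0],[0,0,0],[0,0,0],[0,0,0.85],[0,0,0.85]], travel=[[0,0,-0.5],[0,0,-1],[0,0,-1],[0,0,-0.7],[0,0,0]], claw=[1,1,1,1,1])

```text
clock: 26.22
ee_pos: [0.6358, 0.2922, 0.1417]
tool_rot: [[-0.999, -0.032, 0.009], [-0.032, 0.999, -0.001], [-0.009, -0.002, -1.0]]
wrist_force: [0.5, -0.3, -1.3]
finger_gap: 0.0248
```

Emit:
drive_tool(twist=[[0,0,0],[0,0,0],[0,0,0],[0,0,0],[0,0,0]], travel=[[0.2,-0.6,0],[0.32,-1,0],[0.32,-1,0],[0.32,-1,0],[0.32,-1,0]], claw=[1,1,1,1,1])

```text
clock: 26.85
ee_pos: [0.594, 0.147, 0.144]
tool_rot: [[-0.999, -0.043, 0.01], [-0.043, 0.999, -0.001], [-0.01, -0.002, -1.0]]
wrist_force: [0.0, -1.0, -1.2]
finger_gap: 0.0245
```

Emit:
drive_tool(twist=[[0,0,0],[0,0,0],[0,0,0],[0,0,0],[0,0,0]], travel=[[0.32,-1,0],[0.32,-1,0],[0.32,-1,0],[0.32,-1,0],[0.32,-1,0]], claw=[1,1,1,1,1])

```text
clock: 27.48
ee_pos: [0.5488, -0.0143, 0.1465]
tool_rot: [[-0.998, -0.054, 0.013], [-0.054, 0.999, -0.001], [-0.013, -0.002, -1.0]]
wrist_force: [0.7, -0.4, -1.3]
finger_gap: 0.025
```

Emit:
drive_tool(twist=[[0,0,0],[0,0,0],[0,0,0],[0,0,0],[0,0,0]], travel=[[0.32,-1,0],[0.32,-1,0],[0.32,-1,0],[0.32,-1,0],[0.32,-1,0]], claw=[1,1,1,1,1])

```text
clock: 28.1
ee_pos: [0.5042, -0.1749, 0.1489]
tool_rot: [[-0.998, -0.064, 0.016], [-0.064, 0.998, -0.002], [-0.016, -0.003, -1.0]]
wrist_force: [0.5, 0.5, -1.3]
finger_gap: 0.0244
```

Emit:
drive_tool(twist=[[0,0.09,0],[0,0,0.05],[0,0,0]], travel=[[0.35,-1,0],[0.35,-1,0],[0.35,-1,0]], claw=[1,1,1])

```text
clock: 28.48
ee_pos: [0.4748, -0.2711, 0.1507]
tool_rot: [[-0.998, -0.062, 0.002], [-0.062, 0.998, -0.004], [-0.001, -0.004, -1.0]]
wrist_force: [1.2, 0.5, -0.9]
finger_gap: 0.0246
```

```bash
python3 w.py pad_long .446 -.388 w7 0 0.04; python3 w.py brush .48 -.26 w7b .11 0
```

```text
pad_long 0.77 [254.6, 3.3, 353.4, 147.3] [ 0.4455 -0.406   0.0265] 1.5 miss 0.15
tcp [ 0.4742 -0.2723  0.1506] tool x -0.998283149708204 -0.05856771065732066 clock 28.575 cam [ 0.4783 -0.3365  0.2789]
brush 0.66 [200.1, 93.7, 307.3, 341.5] [ 0.4738 -0.2714  0.0631] 3.6 miss 0.21
tcp [ 0.4752 -0.2703  0.1504] tool x -0.9982289198059958 -0.05947761521059688 clock 28.675 cam [ 0.4776 -0.3377  0.2789]
```

View pics/w7.png

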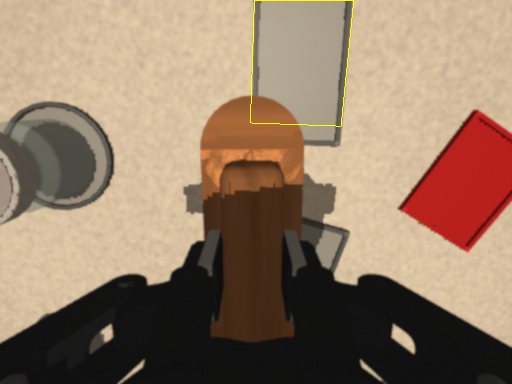

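Emit:
drive_tool(twist=[[0,0,0],[0,0,0],[0,0,0],[0,0,0],[0,0,0.09]], travel=[[0.25,-0.8,0],[0.31,-1,0],[0.31,-1,0],[0.31,-1,0],[0.05,-0.1,0]], claw=[1,1,1,1,1])

```text
clock: 29.3
ee_pos: [0.4457, -0.3887, 0.1519]
tool_rot: [[-0.998, -0.055, 0.003], [-0.055, 0.998, -0.003], [-0.003, -0.003, -1.0]]
wrist_force: [-1.0, -0.3, -2.2]
finger_gap: 0.0247
```

Emit:
drive_tool(twist=[[0,0,0],[0,0,0],[0,0,0]], travel=[[0,0,0.5],[0,0,0.7],[0,0,0.6]], claw=[1,1,1])

```text
clock: 29.68
ee_pos: [0.4472, -0.3863, 0.0961]
tool_rot: [[-0.998, -0.059, 0.006], [-0.059, 0.998, -0.003], [-0.006, -0.003, -1.0]]
wrist_force: [-0.5, -0.3, -1.2]
finger_gap: 0.0247
```

```bash
cat > c2.py <<'E'
from fit import *
p=grab_frame('side');q=grab_frame('scene')
A=p['pixels'][240:380,260:420,::-1].copy();B=q['pixels'][120:260,60:220,::-1]
cv2.imwrite('pics/c2.png',cv2.resize(np.hstack([A,B]),None,fx=2.4,fy=2.4,interpolation=2))
E
python3 c2.py
```

```text
(no output)
```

View pics/c2.png

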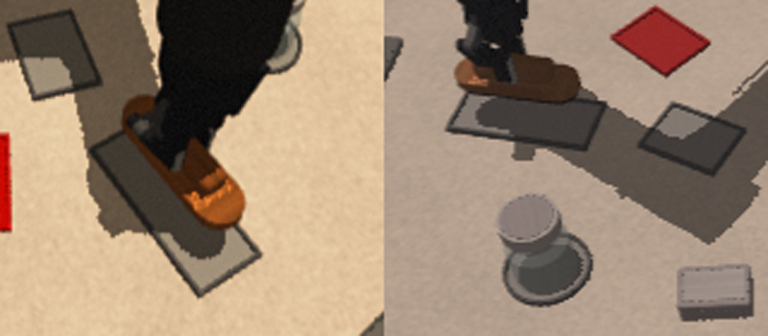

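The brush is above the long pad and aligned with it. Lowering.

Emit:
drive_tool(twist=[[0,0,0.05],[0,0,0],[0,0,0],[0,0,0],[0,0,0]], travel=[[0.05,-0.05,0.5],[0.05,0,0.5],[0,0,0.4],[0,0,0.1],[0,0,0]], claw=[1,1,1,1,1])

```text
clock: 30.4
ee_pos: [0.4437, -0.3876, 0.047]
tool_rot: [[-0.999, -0.051, 0.003], [-0.051, 0.999, -0.002], [-0.003, -0.002, -1.0]]
wrist_force: [0.1, 0.2, -0.4]
finger_gap: 0.0247
```

Emit:
drive_tool(twist=[[0,0,0],[0,0,0],[0,0,0]], travel=[[-0.05,0,0.12],[0,0,0.07],[0,0,0.03]], claw=[1,1,1])

```text
clock: 30.78
ee_pos: [0.446, -0.3879, 0.042]
tool_rot: [[-0.999, -0.051, 0.005], [-0.051, 0.999, -0.003], [-0.005, -0.003, -1.0]]
wrist_force: [-3.5, 3.8, 6.6]
finger_gap: 0.0245
```

Emit:
drive_tool(twist=[[0,0,0],[0,0,0],[0,0,0],[0,0,0],[0,0,0]], travel=[[0,0,0],[0,0,0],[0,0,0],[0,0,-0.5],[0,0,-1]], claw=[0.5,0.1,0,0,0])

```text
clock: 31.4
ee_pos: [0.4449, -0.3875, 0.087]
tool_rot: [[-0.999, -0.051, 0.002], [-0.051, 0.999, -0.002], [-0.002, -0.002, -1.0]]
wrist_force: [-0.0, -0.0, 0.6]
finger_gap: 0.0851
```

Emit:
drive_tool(twist=[[0,0,0],[0,0,0],[0,0,0],[0,0,0],[0,0,0]], travel=[[0,0,-1],[0,0,-1],[0,0,-1],[0,0,-1],[-0.5,0.5,-0.5]], claw=[0,0,0,0,0])

```text
clock: 32.02
ee_pos: [0.4587, -0.3725, 0.2345]
tool_rot: [[-0.999, -0.049, 0.009], [-0.049, 0.999, -0.007], [-0.008, -0.008, -1.0]]
wrist_force: [0.0, 1.0, -0.2]
finger_gap: 0.0855
```

Emit:
drive_tool(twist=[[0,0,0],[0,0,0],[0,0,0],[0,0,0],[0,0,0]], travel=[[-0.6,1,0],[-0.6,1,0],[-0.6,1,0],[-0.6,1,0],[-0.6,1,0]], claw=[0,0,0,0,0])

```text
clock: 32.65
ee_pos: [0.5454, -0.2106, 0.2376]
tool_rot: [[-0.999, -0.048, 0.012], [-0.048, 0.999, -0.007], [-0.012, -0.008, -1.0]]
wrist_force: [0.7, -0.9, 0.2]
finger_gap: 0.0854
```

Emit:
drive_tool(twist=[[0,0,0],[0,0,0],[0,0,0],[0,0,0],[0,0,0]], travel=[[-0.6,1,0],[-0.6,1,0],[-0.6,1,0],[-0.6,1,0],[-0.4,0.7,0]], claw=[0,0,0,0,0])

```text
clock: 33.28
ee_pos: [0.6251, -0.0546, 0.238]
tool_rot: [[-0.999, -0.052, 0.011], [-0.052, 0.999, -0.006], [-0.011, -0.007, -1.0]]
wrist_force: [-0.2, -1.0, -0.5]
finger_gap: 0.0856
```

```bash
python3 chk.py brush .446 -.388 .003; python3 w.py tin .633 -.102 w8 0 0.2 .4
```

```text
brush [ 0.4459 -0.3857  3.1706] 182 0.17
brush [ 0.441  -0.3904  3.1241] 179 0.19
brush [ 0.4483 -0.3826  0.0493] 3 0.12
tin 0.86 [216.0, 81.1, 281.9, 164.3] [ 0.6336 -0.1042  0.2913] 16.7 miss 0.06
tcp [ 0.6244 -0.0574  0.2384] tool x -0.9986546573675207 -0.050536306876554804 clock 33.575 cam [ 0.6262 -0.1215  0.3666]
```

View pics/w8.png

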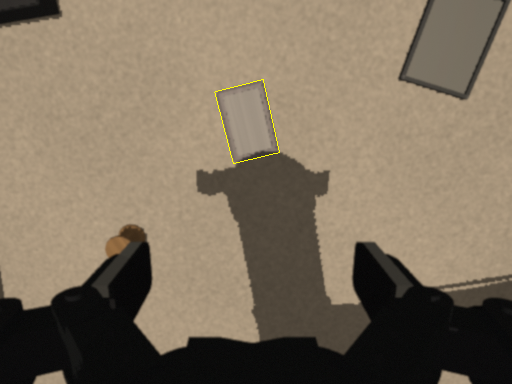

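Emit:
drive_tool(twist=[[-0.04,0.06,0],[0,0,0],[0,0,-0.7],[0,0,-0.68],[0,0,0]], travel=[[-0.1,-0.7,0],[-0.13,-0.9,0],[0,0,0],[0,0,0.5],[0,0,1]], claw=[0,0,0,0,0])

```text
clock: 34.2
ee_pos: [0.6334, -0.1119, 0.1977]
tool_rot: [[-0.958, -0.288, 0.009], [-0.288, 0.958, -0.0], [-0.008, -0.003, -1.0]]
wrist_force: [0.4, 0.1, -0.7]
finger_gap: 0.0855
```

Emit:
drive_tool(twist=[[0,0,0],[0,0,0],[0,0,0]], travel=[[0,0,1],[0,0,1],[0,0,0.5]], claw=[0,0,0])

```text
clock: 34.58
ee_pos: [0.6324, -0.1151, 0.1205]
tool_rot: [[-0.959, -0.284, 0.008], [-0.284, 0.959, -0.0], [-0.008, -0.003, -1.0]]
wrist_force: [-1.2, -0.0, 0.4]
finger_gap: 0.0854
```

Emit:
drive_tool(twist=[[0,0.04,0],[0,0,0],[0,0,0],[0,0,0],[0,0,0]], travel=[[-0.14,0.34,0.2],[0,0,0.8],[0,0,0.9],[0,0,0.8],[0,0,0]], claw=[0,0,0,0,0])

```text
clock: 35.2
ee_pos: [0.6365, -0.103, 0.0425]
tool_rot: [[-0.959, -0.283, 0.008], [-0.283, 0.959, -0.003], [-0.006, -0.005, -1.0]]
wrist_force: [-0.2, 0.0, 0.4]
finger_gap: 0.0853
```

Emit:
drive_tool(twist=[[0,0,0],[0,0,0],[0,0,0],[0,0,0]], travel=[[0.08,-0.02,0.4],[0,0,0.3],[0,0,0.07],[0,0,0]], claw=[0,0,0,0])

```text
clock: 35.7
ee_pos: [0.6368, -0.1041, 0.0224]
tool_rot: [[-0.959, -0.284, 0.014], [-0.284, 0.959, -0.004], [-0.012, -0.008, -1.0]]
wrist_force: [0.1, 0.8, -0.5]
finger_gap: 0.0851
```

Emit:
drive_tool(twist=[[-0.05,0.07,0],[0,0,0],[0,0,0],[0,0,0],[0,0,0]], travel=[[0.1,0,0.04],[0,0,0],[0,0,0],[0,0,0],[0,0,0]], claw=[0,0.4,1,1,1])

```text
clock: 36.33
ee_pos: [0.6346, -0.1051, 0.0225]
tool_rot: [[-0.959, -0.284, 0.001], [-0.284, 0.959, 0.001], [-0.001, 0.001, -1.0]]
wrist_force: [0.5, -1.0, -0.5]
finger_gap: 0.0463
```

Emit:
drive_tool(twist=[[0,0,0],[0,0,0],[0,0,0],[0,0,1],[0,0,1]], travel=[[0,0,-0.5],[0,0,-1],[0,0,-1],[0,0,-0.6],[0,0,0]], claw=[1,1,1,1,1])

```text
clock: 36.95
ee_pos: [0.6337, -0.1054, 0.1209]
tool_rot: [[-0.997, 0.071, -0.001], [0.071, 0.997, 0.001], [0.001, 0.001, -1.0]]
wrist_force: [0.2, 0.1, -1.9]
finger_gap: 0.0465
```

Emit:
drive_tool(twist=[[0,0,0.96],[0,0,0],[0,0,0],[0,0,0],[0,0,0]], travel=[[0,0,0],[0.8,-0.4,0],[1,-0.5,0],[1,-0.5,0],[1,-0.5,0]], claw=[1,1,1,1,1])

```text
clock: 37.58
ee_pos: [0.5071, -0.1333, 0.1245]
tool_rot: [[-0.97, 0.243, 0.001], [0.243, 0.97, 0.001], [-0.001, 0.001, -1.0]]
wrist_force: [1.3, -0.7, -0.4]
finger_gap: 0.0465
```

```bash
python3 w.py pad_short .4343 -.1926 w9 0 -.2
```

```text
pad_short 0.59 [276.6, 7.6, 393.1, 157.2] [ 0.4346 -0.1945 -0.2242] -12.8 miss 0.03
tcp [ 0.5062 -0.1336  0.1251] tool x -0.9697915168462659 0.2439306611704508 clock 37.675 cam [ 0.4908 -0.1974  0.2524]
```

View pics/w9.png

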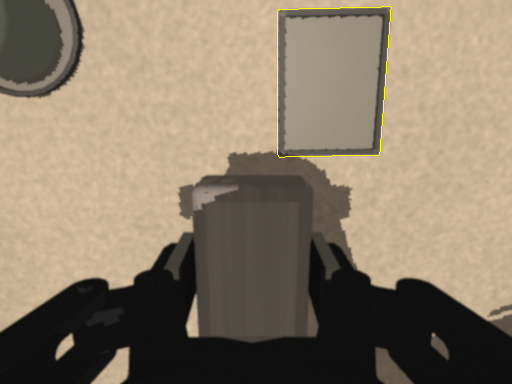

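Emit:
drive_tool(twist=[[0,0,0],[0,0,0],[0,0,0],[0,0,-0.12],[0,0,0]], travel=[[0.6,-0.8,0],[0.65,-0.9,0],[0.65,-0.9,0],[0,0,0],[0,0,0.6]], claw=[1,1,1,1,1])

```text
clock: 38.3
ee_pos: [0.4322, -0.1968, 0.1115]
tool_rot: [[-0.975, 0.222, 0.01], [0.222, 0.975, 0.001], [-0.009, 0.003, -1.0]]
wrist_force: [0.0, 0.4, -1.9]
finger_gap: 0.0469
```

Emit:
drive_tool(twist=[[0,0,0],[0,0,0],[0,0,0]], travel=[[0,0,0.7],[0,0,0.7],[0,0,0]], claw=[1,1,1])

```text
clock: 38.67
ee_pos: [0.4321, -0.1949, 0.0637]
tool_rot: [[-0.975, 0.221, 0.004], [0.221, 0.975, 0.003], [-0.004, 0.004, -1.0]]
wrist_force: [-0.1, -0.4, -2.4]
finger_gap: 0.0464
```

Emit:
drive_tool(twist=[[0,0.03,0],[0,0,0],[0,0,0],[0,0,0],[0,0,0]], travel=[[-0.1,0.02,0.4],[0,0,0.4],[0,0,0.25],[0,0,0.05],[0,0,0]], claw=[1,1,1,1,1])

```text
clock: 39.3
ee_pos: [0.4367, -0.1945, 0.0294]
tool_rot: [[-0.975, 0.22, 0.0], [0.22, 0.975, 0.003], [0.001, 0.003, -1.0]]
wrist_force: [-0.7, 0.7, -1.1]
finger_gap: 0.0461
```

Emit:
drive_tool(twist=[[0,0,0],[0,0,0],[0,0,0]], travel=[[0.05,0,0.1],[0,0,0.06],[0,0,0.02]], claw=[1,1,1])

```text
clock: 39.67
ee_pos: [0.4356, -0.1943, 0.0254]
tool_rot: [[-0.975, 0.22, 0.002], [0.22, 0.975, 0.003], [-0.001, 0.003, -1.0]]
wrist_force: [-2.8, 1.5, 5.1]
finger_gap: 0.0465
```

Emit:
drive_tool(twist=[[0,0,0],[0,0,0],[0,0,0],[0,0,0],[0,0,0]], travel=[[0,0,0],[0,0,0],[0,0,-0.5],[0,0,-1],[0,0,-1]], claw=[0.3,0.3,0.3,0.2,0])

```text
clock: 40.3
ee_pos: [0.4349, -0.1948, 0.1027]
tool_rot: [[-0.975, 0.22, -0.0], [0.22, 0.975, 0.002], [0.001, 0.002, -1.0]]
wrist_force: [-0.1, -0.4, 0.7]
finger_gap: 0.0838
```

Emit:
drive_tool(twist=[[0,0,0],[0,0,0],[0,0,0],[0,0,0],[0,0,0]], travel=[[0,0,-1],[0,0,-1],[0,1,-1],[0,1,-0.5],[0,1,0]], claw=[0,0,0,0,0])

```text
clock: 40.92
ee_pos: [0.4559, -0.1074, 0.2212]
tool_rot: [[-0.974, 0.224, 0.012], [0.224, 0.975, 0.0], [-0.012, 0.003, -1.0]]
wrist_force: [0.0, -0.3, -0.4]
finger_gap: 0.0853
```

```bash
python3 w.py tin .4345 -.194 w10 .003 -.2 ; python3 w.py pad_short .4345 -.194 w10b 0 -.2; python3 w.py brush .446 -.388 w10c .003 0.04; python3 - <<'E'
from fit import *
p=grab_frame('scene')['pixels'][100:290,70:430,::-1]
w=cv2.imread('pics/w10.png')
cv2.imwrite('pics/f.png',cv2.resize(np.vstack([cv2.resize(p,(512,270)),cv2.resize(w,(512,384))[:300]]),(512,570)))
E
```

```text
tin 0.82 [227.0, 31.3, 284.6, 120.4] [ 0.4365 -0.1931 -0.2248] -12.9 miss 0.05
tcp [ 0.4559 -0.1062  0.22  ] tool x -0.9752113213678346 0.2210479716487574 clock 41.025 cam [ 0.4395 -0.1718  0.3491]
pad_short 0.62 [215.5, 20.5, 296.5, 127.4] [ 0.4347 -0.1943 -0.2307] -13.2 miss 0.56
pad_short 0.45 [388.9, 0.0, 412.0, 7.8] [ 0.4345 -0.194  -0.2   ] -11.5 miss 1.0
tcp [ 0.4553 -0.1078  0.219 ] tool x -0.9749224642050588 0.22238809403470777 clock 41.125 cam [ 0.4398 -0.1707  0.3478]
tcp [ 0.455  -0.1085  0.2184] tool x -0.9745755960153567 0.22393182364131634 clock 41.225 cam [ 0.4394 -0.1722  0.3469]
```

View pics/f.png

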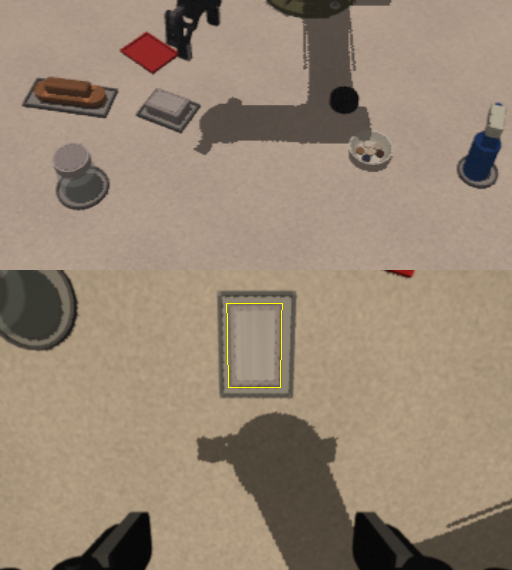

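The tin lies inside its rim, and jar, brush and bottle all stand in their pads. One closer look at the brush and the bottle base before handing in.

```bash
python3 - <<'E'
from fit import *
a=grab_frame('side')['pixels'][:,:,::-1];b=grab_frame('scene')['pixels'][:,:,::-1]
c=lambda i,y,x:cv2.resize(i[y:y+90,x:x+110],(396,296),interpolation=2)
cv2.imwrite('pics/g.png',np.vstack([np.hstack([c(a,280,285),c(b,130,70)]),np.hstack([c(a,80,150),c(b,150,360)])]))
E
```

```text
(no output)
```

View pics/g.png

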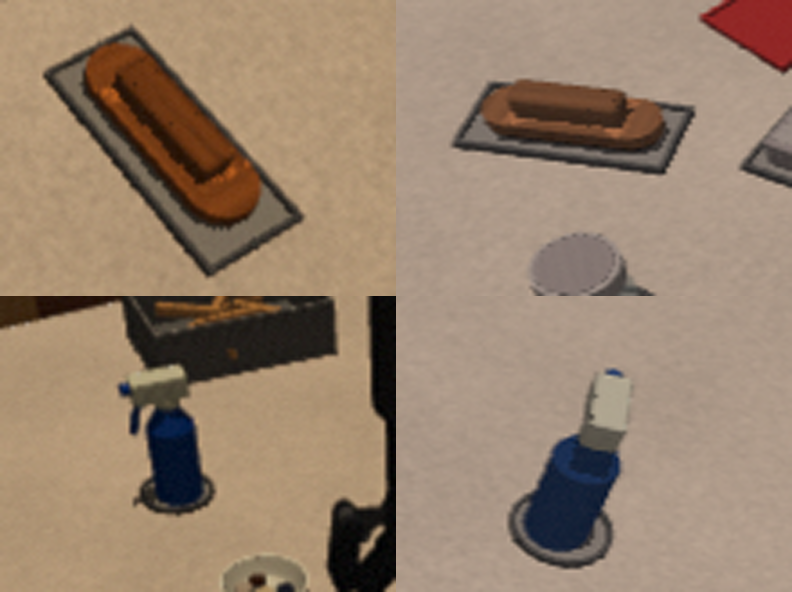

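Brush flat inside the long rim, bottle upright inside the small round rim. Handing in.

```bash
python3 -c "
from station import manip,monitor
print(monitor.sense()['clock'],manip.hand_in())"
```

```text
the job is handed in; nothing more can be done
41.375 None
```

I put the bottle, jar, brush and tin onto their pads in that order and handed the job in at 41.4 s of the 128 s allowed. The dish of buttons and the look-alikes were not touched. The hand-in reports no verdict, so the result rests on my own last checks.

| Item | Last measured position (m) | Pad centre (m) | What the last pictures showed |
|---|---|---|---|
| Bottle | (0.450, 0.382) | (0.450, 0.385) | upright inside the small round rim |
| Jar | (0.638, -0.283) | (0.6365, -0.283) | upright inside the large round rim, set down at only a few newtons |
| Brush | (0.446, -0.386) | (0.445, -0.388) | flat inside the long rim |
| Tin | (0.4365, -0.193) | (0.4345, -0.194) | flat inside the short rim, yaw within 0.5° |

- **Jar grip:** the first grip was too high on the lid, so I opened, lowered the gripper and gripped again before lifting.
- **Disagreeing checks:** the scene and side cameras differed by about 8–11 mm on the bottle and the brush. The close crops show both clearly inside their rims.
- **Missed check:** a final wrist-camera check of the brush found nothing, because the brush was out of that view.

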